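# Lock the ring holder onto the bench ball mount

### The job

Pick up the ring holder, lower it gently onto the steel ball of the bench mount with its tail over the tail rest until the socket is fully home, and then press the red latch lever all the way down and let go. The ball stands off the middle of its brass disc, to any side, so feel for it and never force the holder or the lever; leave everything else on the bench where it is.

Things in the scene. Friction and masses are not known exactly. Their poses are not given: they have to be found in the camera images.
- mount: Ball mount screwed to the bench: dark steel plate 155 x 112 x 12 mm (x -112 to 43) with a brass disc (64 mm across, top 20 mm up) bearing an 11 mm neck and a steel ball. Origin on the bench, on the disc's axis; +x points from tail rest to disc. Tail rest: flat rubber-topped grey block, top 50 mm up, 36 mm long in x (centre x -90), 80 mm wide in y.
- ball_mid (a point): Point on the brass disc's axis at the height of the ball's centre, 71 mm above the bench (ball top 83). Axes as mount. The disc is an eccentric: the 24 mm ball always stands 13 mm off this axis, but in any direction all round, which no reading tells: it must be seen or felt for. The disc is clamped and does not turn during the job.
- socket (a point): Centre of the socket's mouth, under the ring holder; z up, +x from tail to socket. On the bench at first: z 0. It is a plain bore of radius 13.5 mm in a flat flange 44 mm across; its flat ceiling is 33 mm up. Fully home (ball top on the ceiling, tail foot on the tail rest) this point is 50 mm above the bench, level.
- holder: The whole ring holder, one loose thing, 0.35 to 0.6 kg, nearly balanced about its grip block. Origin and axes as socket. Come down off-centre, the edge of its mouth lands on the ball and stops above the home height: by 21 mm if 1.5 mm off, 27 at 3, 30 at 6, 32 at 9, 33 at 11 or more; the push up then comes from the side where the ball is. Pressing on does not bring it home.
- holder_grip (a point): Centre of the holder's wooden grip block, 30 x 30 mm, 44 mm high, on the socket's axis, 61 mm above the mouth (block 39 to 83 mm above it); a ring with a green stone on top reaches 109 mm. Axes as socket. Below: aluminium socket 35 mm across, with a 44 mm flange at its underside. Forked tail 26 mm wide, 20 high, back to x -99; foot under its end.
- latch (a joint): Angle (rad) of the red latch lever on the holder's tail: about 0 = swung up, as found; 0.6 = fully down on its stop. Turns about the holder's y at a pivot 24 mm behind the socket axis, 25 mm above the mouth. Stays where left; takes 4 to 6 N at its pad. Its hook goes under the ball, which stops it if the socket is not home.
- latch_pad (a point): Top centre of the red end pad (24 x 24 x 6 mm) of the latch lever. Lever up: 64 mm behind the socket axis, 63 mm above the mouth, its top sloping 0.6 rad down towards the socket. Fully down: level, 79 mm behind, 34 mm above the mouth. Axes as socket when the lever is up.
- compound_block: Bystander: white polishing-compound block, 75 x 36 x 30 mm. Origin at the middle of its underside.
- turquoise: Bystander: loose turquoise cabochon, 34 mm across, 12 mm high. Origin at the middle of its underside.
- stone_dish: Bystander: small white ceramic dish, 64 mm across, 22 mm high. Origin at the middle of its underside.
- graver: Bystander: graver, 100 mm long, lying flat with a mushroom wooden handle at its origin's end.
- brush: Bystander: standing brush, 40 mm wide, 100 mm high, pearl-white handle below, bristles up. Origin at the middle of its underside.
- lead_block: Bystander: dark metal block, 35 x 30 x 25 mm. Origin at the middle of its underside.
- handpiece: Bystander: grey rotary handpiece lying on a rubber pad, 160 mm long, 29 mm high. Origin at the middle of its underside.
Mind the look-alikes: they are no part of the job. There is more than one size of the mount; the one meant has the size given above.

How it is judged:
On the way, in this order (a step that is already met when the one before it is completed fails the run):
1. the holder is seated fully home on the ball, tail on its rest, with the lever still up (z of socket in the frame of mount between 0.047 and 0.0525 m and horizontal distance between socket and ball_mid below 0.0165 m and angle between socket's own z axis and vertical below 0.06 rad and angle between the x axis of socket and the x axis of mount, either way round below 0.2 rad and x of latch_pad in the frame of mount below -0.03 m and contact force between holder and mount above 0.5 N and value of joint latch below 0.25 rad), for 0.2 s.
2. the latch lever is pressed fully down with the holder still seated (z of socket in the frame of mount between 0.047 and 0.0525 m and horizontal distance between socket and ball_mid below 0.0165 m and angle between socket's own z axis and vertical below 0.06 rad and angle between the x axis of socket and the x axis of mount, either way round below 0.2 rad and x of latch_pad in the frame of mount below -0.03 m and contact force between holder and mount above 0.5 N and value of joint latch above 0.54 rad), for 0.2 s.
At the end, for the whole second after the job is handed in: Holder at rest on the ball, let go: socket mouth 47 to 52.5 mm above the bench, within 16.5 mm of the disc's axis, tilt under 0.06 rad, tail towards the tail rest within 0.2 rad, touching the mount; latch lever past 0.54 rad (all of step 2 and linear speed of holder below 0.01 m/s).
It fails at once if the holder is forced against the mount (more than 30 N) (contact force between holder and mount above 30 N).
It fails at once if the latch lever is forced (more than 30 N) (contact force between the fingers and latch above 30 N).
It fails at once if a bystander is moved by more than 20 mm (distance of any of compound_block, turquoise, stone_dish, graver, brush, lead_block, handpiece from where it was at the start of the episode above 0.02 m).
It also fails if it takes over 72 s, if anything falls off the work surface, if the arm or the gripper's body presses on something with over 40 N, if the wrist force passes 120 N, or if a joint passes its speed limit or range.

### The arm

A 6-joint arm with a two-finger parallel gripper is mounted at the origin on the work surface. World frame = base frame: x ahead of the robot, y to its left, z up, the work surface at z = 0. Lengths are in m, angles in rad, forces in N, time in s.
With the tool pointing down it reaches from about 0.35 to 0.775 m from the base axis. Payload 7.3 kg.
Tool frame: the origin (TCP) lies at the very end of the fingers, on their centre line; the grasp point (between the pads) lies 19 mm behind it; z points along the fingers, y is the line along which they close (so a half turn about z gives the same grasp; the last joint's range is limited). The gripper opens to 92 mm and grips with 3 to 60 N. Pads are 19 mm wide; open, the fingers measure 130 mm over their backs; the gripper's body (75 mm by 190 mm) begins 47 mm behind the grasp point.
Start: joints at [1.085, 0.342, 1.524, -0, 1.275, -0.146], TCP at [0.175, 0.495, 0.227] pointing down, gripper open.
Joint ranges: [-2.53, 2.53], [-0.77, 2.02], [0.04, 2.7], [-1, 4.14], [0.28, 2.66], [-3.11, 3.11]. Speed limits (rad/s): [2.57, 2.57, 3.14, 3.14, 3.14, 3.14].

### API

Orientations are given as [roll, pitch, yaw] about the fixed x, y, z axes, in that order (R = Rz(yaw) Ry(pitch) Rx(roll)).
In Python, from cell import robot gives the robot as it stands. The module is installed in compiled form; this text tells all that it offers.
- The arm moves only by the tool arm_command, never from a script. Its argument "moves" is a list of rows, each a list of 3 entries, a list of its own where there are three numbers: the shift along the tool's x, y, z in m, then the turn, a rotation vector about the tool's x, y, z in rad, then the finger opening in m, from 0 to 0.0918. In form: [[[dx, dy, dz], [ax, ay, az], claw], ...]. A call has exactly 5 rows; each row is the pose to reach, as a shift and turn from the pose commanded when the call began, along the tool's axes at that moment; what a row does not reach only later rows make up. A row lasts 1/10 s, in which the tool goes at most 50 mm and 8.59 degrees, less where a joint would pass 70% of its speed; a pose out of reach is approached as far as the arm can. A call with a gripper value outside its range is refused whole. The fingers move at their own pace and stop on an object; "squeeze" is the grip in N (left out, the last holds). Time passes only in rows, so rows that repeat a pose let the fingers close, or fill a call up. It gives the time, the measured TCP pose, the force, the opening and the grip force at its end, in the units of the state.
- robot.observe(): the state, without advancing time (a new reading comes with each control period).
- robot.read_camera(name): name is "side" or "top" or "wrist"; returns the picture (420x560x3 uint8, red, green, blue); there is no depth.
- robot.camera_model(name): a dict with "fx", "fy", "cx", "cy" (pixels), "k1" (the pictures are not rectified: a ray, as slopes to the right and down, at radius r is drawn at 1 + k1 r^2 times it, then the intrinsics apply), "R" (3x3) and "t" (3): a world point X has camera coordinates R X + t. Camera axes: x right, y down, z forward; pixel columns grow to the right and rows downward; lengths in m; the calibration is good to about 2 mm. A picture is of the moment at which its call begins: read the wrist's pose just before it. camera_model takes no time and is no camera call; for the wrist camera it gives the pose at the moment of the call.
- robot.hand_in(): hands the job in; it is judged then, once.
The state is a dict: "time": time; "qpos": joint angles; "qvel": joint speeds; "joint_efforts": joint torques, N m; "tool_pos": TCP position; "tool_rot": TCP orientation; "contact_force": force on the tool from outside, world axes, zero at the start; "torque": the same for the moment, N m; "opening": finger opening in m; "grip_force": force on a finger pad.
Only numpy, scipy, OpenCV 4.12 (cv2) and the standard library are available. Lean on these libraries where they do the work, as an engineer would, in place of code of your own. Each camera call takes 0.05 s, during which the arm holds its last target. There are 200 camera calls.

## Working session

There is one attempt and no reset: what is moved stays moved. The work goes in short steps, Python scripts to look and compute and a tool call to move; the robot and the scene stay as the last step left them, time stands still between calls to the robot, and variables do not carry over. Pictures are saved under pics/ and viewed, at most 10 in all, crops included, and the job is handed in when it is done.

Besides the shell and the picture viewer there is one more tool, called after ">>>" by a JSON object that holds its "api" and its "payload". arm_command: Moves the arm, as the interface text tells. Its arguments: {"type":"object","properties":{"moves":{"type":"array"},"squeeze":{"type":"number"}},"required":["moves"]}

```bash
mkdir -p pics; cat > h.py <<'E'
import numpy as np, cv2
from cell import robot
from scipy.spatial.transform import Rotation as Ro
def snap(name,fn):
    m=robot.camera_model(name); im=robot.read_camera(name)
    cv2.imwrite('pics/'+fn+'.png',cv2.cvtColor(im,cv2.COLOR_RGB2BGR)); np.save('pics/'+fn+'.npy',m,allow_pickle=True); return im,m
def ld(fn): return np.load('pics/'+fn+'.npy',allow_pickle=True).item()
def back(m,u,v,z):
    K=np.array([[m['fx'],0,m['cx']],[0,m['fy'],m['cy']],[0,0,1.]])
    p=cv2.undistortPoints(np.array([[[u,v]]],float),K,np.array([m['k1'],0,0,0.]))[0,0]
    # cv2 model: distorted = p*(1+k1 r^2), same
    R=np.array(m['R']);t=np.array(m['t']);d=R.T@np.array([p[0],p[1],1]);c=-R.T@t
    return c+d*(z-c[2])/d[2]
def proj(m,X):
    K=np.array([[m['fx'],0,m['cx']],[0,m['fy'],m['cy']],[0,0,1.]])
    R=np.array(m['R']);t=np.array(m['t'])
    return cv2.projectPoints(np.array([X],float),cv2.Rodrigues(R)[0],t,K,np.array([m['k1'],0,0,0.]))[0][0,0]
def crop(fn,x0,y0,x1,y1,s,out):
    im=cv2.imread('pics/'+fn+'.png')[y0:y1,x0:x1]; cv2.imwrite('pics/'+out+'.png',cv2.resize(im,None,fx=s,fy=s,interpolation=cv2.INTER_CUBIC))
E
python3 - <<'E'
from h import *
a,_=snap('top','top0'); b,_=snap('side','side0')
o=robot.observe(); print(o)
for n in('top','side'): 
    m=ld(n+'0'); print(n,m['fx'],-np.array(m['R']).T@m['t'], np.array(m['R'])[2])
E
```

```text
{'time': 0.1, 'qpos': array([ 1.08501570e+00,  3.42692477e-01,  1.52490917e+00, -2.59618245e-05,
        1.27541963e+00, -1.45965065e-01]), 'qvel': array([-1.86502047e-04, -1.77109328e-03, -1.91880066e-03,  9.44516129e-05,
        7.12876579e-04, -1.84434513e-04]), 'joint_efforts': array([ 4.25939315e-04, -4.32003593e+01, -2.44694102e+01,  7.17741321e-02,
        5.26349957e-02, -5.10360496e-05]), 'tool_pos': array([0.17478649, 0.49466321, 0.2260983 ]), 'tool_rot': array([-3.14017561e+00, -1.83226550e-04,  2.80178453e+00]), 'contact_force': array([ 0.21949297, -0.27004959, -0.28103853]), 'torque': array([-0.0527396 ,  0.00227375, -0.00688996]), 'grip_force': 0.0, 'opening': 0.09170770894757001}
top 450.54683229574636 [ 0.45096243 -0.00877456  1.17098633] [ 0.10440724 -0.02427008 -0.99423845]
side 439.5611332588648 [0.30695793 0.53785189 0.73820351] [ 0.27237158 -0.63046765 -0.72685917]
```

View pics/top0.png

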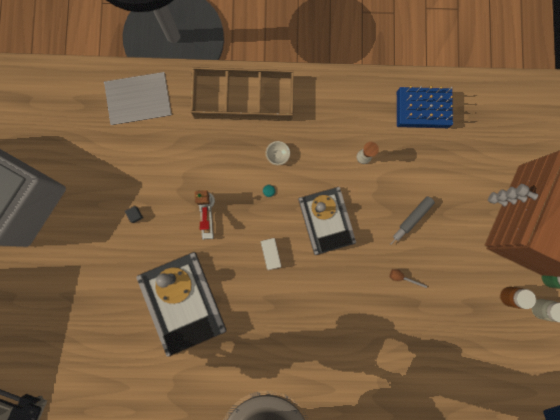

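View pics/side0.png

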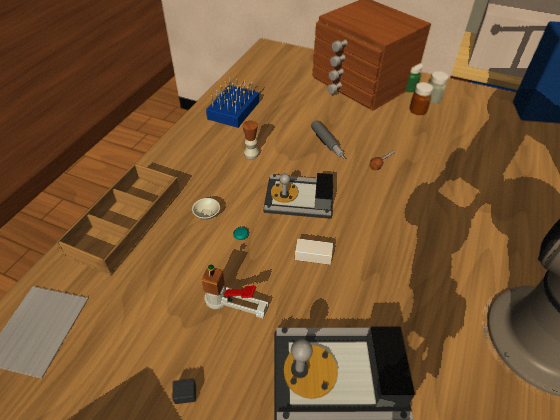

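Candidates for the mount: large at top (180,303) and small at top (327,221). The small one is about 60 px long, which at 385 px/m is 155 mm and matches; the large one is about 240 mm. Holder: only one, at top (205,210). Checking both in close crops.

```bash
python3 - <<'E'
from h import *
t=cv2.imread('pics/top0.png');s=cv2.imread('pics/side0.png')
f=lambda im,x,y,w,h,k:cv2.resize(im[y:y+h,x:x+w],None,fx=k,fy=k,interpolation=cv2.INTER_CUBIC)
r1=np.hstack([f(t,290,180,80,80,5)[:300*2//2+100],f(s,255,165,80,60,5).copy() if 0 else f(s,255,160,80,80,5)])
cv2.imwrite('pics/c1.png',r1)
r2=np.hstack([f(t,180,180,60,65,6),f(s,195,255,80,65,6)]) 
cv2.imwrite('pics/c2.png',cv2.resize(r2,None,fx=.9,fy=.9))
E
```

```text
(no output)
```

View pics/c1.png

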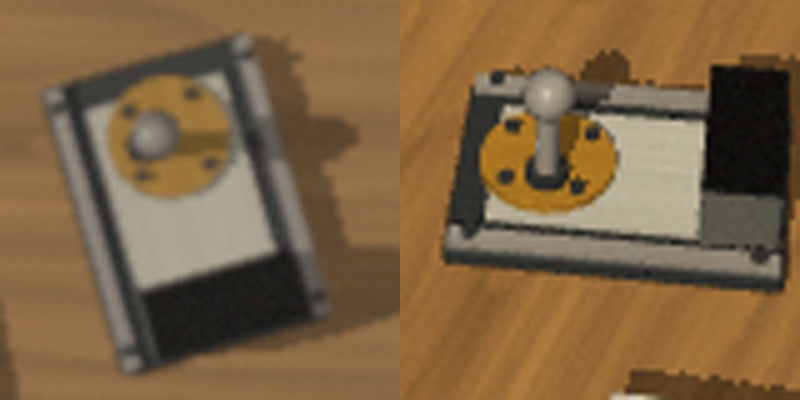

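View pics/c2.png

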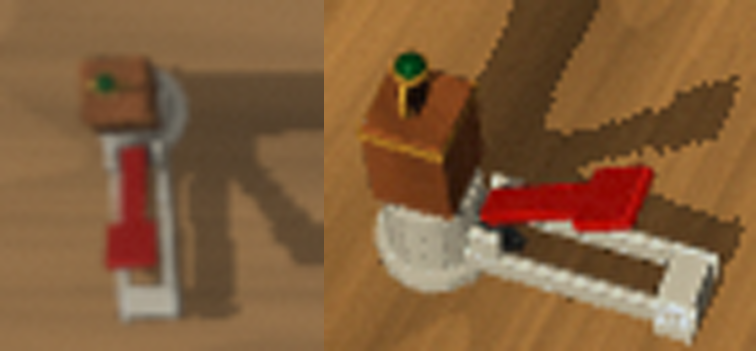

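```bash
python3 - <<'E'
from h import *
T=ld('top0');S=ld('side0')
def p(n,m,u,v,z): print(n,back(m,u,v,z).round(4))
p('ballT',T,320.8,206.8,.071);p('ballS',S,284.7,178.7,.071)
p('discT',T,323.8,207.3,.02);p('discS',S,284.7,192.2,.02)
p('restT',T,336.3,241.1,.05);p('restS',S,324.1,186.5,.05)
for u,v in((145,292),(308,253),(325,320),(158,360)): p('rc',T,290+u/5,180+v/5,.05)
for u,v in((45,90),(245,35),(325,310),(130,370)): p('plate',T,290+u/5,180+v/5,.012)
p('stoneT',T,199.4,195.1,.105);p('stoneS',S,210.9,267,.105)
p('gripT',T,180+115/5.4,180+91/5.4,.083);p('gripS',S,213,275,.083)
p('tailT',T,207.8,235.9,.02);p('padT',T,204.4,225,.063);p('padS',S,195+(605-324)/5.4,255+200/5.4,.063)
p('flangeT',T,180+150/5.4,180+105/5.4,.01);p('tailS',S,195+(685-324)/5.4,255+290/5.4,.02)
p('flS',S,195+(425-324)/5.4,255+250/5.4,.008)
E
```

```text
ballT [ 0.5733 -0.1234  0.071 ]
ballS [ 0.5732 -0.1232  0.071 ]
discT [ 0.5779 -0.1365  0.02  ]
discS [ 0.5758 -0.1317  0.02  ]
restT [ 0.4906 -0.1651  0.05  ]
restS [ 0.4907 -0.1565  0.05  ]
rc [ 0.4964 -0.1219  0.05  ]
rc [ 0.5175 -0.2033  0.05  ]
rc [ 0.4843 -0.2119  0.05  ]
rc [ 0.4629 -0.1287  0.05  ]
plate [ 0.6017 -0.0726  0.012 ]
plate [ 0.6329 -0.1765  0.012 ]
plate [ 0.4906 -0.2188  0.012 ]
plate [ 0.4579 -0.1185  0.012 ]
stoneT [0.5912 0.1693 0.105 ]
stoneS [0.5897 0.1708 0.105 ]
gripT [0.5899 0.1683 0.083 ]
gripS [0.5875 0.1717 0.083 ]
tailT [0.4984 0.1583 0.02  ]
padT [0.5232 0.1613 0.063 ]
padS [0.5227 0.1678 0.063 ]
flangeT [0.5929 0.1632 0.01  ]
tailS [0.4957 0.1651 0.02  ]
flS [0.589  0.1816 0.008 ]
```

Ball: about (0.573,-0.123), with both views agreeing. Disc axis: about (0.578,-0.137), so the offset is about 14 mm, as expected. Mount yaw ≈0.29. Holder grip ≈(0.589,0.170), yaw ≈0.085. Next: move above the holder.

```bash
cat >> h.py <<'E'
def go(x,y,z,yaw):
    o=robot.observe();R=Ro.from_euler('xyz',o['tool_rot']);W=Ro.from_euler('xyz',[np.pi,0,yaw])
    print('t',round(o['time'],2),'pos',o['tool_pos'].round(4),'rot',o['tool_rot'].round(4),'F',o['contact_force'].round(2),'T',o['torque'].round(3),'op',round(o['opening'],4))
    print('shift',R.inv().apply(np.array([x,y,z])-o['tool_pos']).round(4),'turn',(R.inv()*W).as_rotvec().round(4))
E
python3 -c "
from h import *
go(.589,.170,.24,3.227)"
```

```text
t 0.1 pos [0.1748 0.4947 0.2261] rot [-3.1402e+00 -2.0000e-04  2.8018e+00] F [ 0.22 -0.27 -0.28] T [-0.053  0.002 -0.007] op 0.0917
shift [-0.4987 -0.1681 -0.0138] turn [-0.0014 -0.0005 -0.4252]
```

>>> {"api": "arm_command", "payload": {"moves": [[[-0.047, -0.016, -0.001], [0, 0, 0], 0.09], [[-0.095, -0.032, -0.003], [0, 0, 0], 0.09], [[-0.142, -0.048, -0.006], [0, 0, 0], 0.09], [[-0.19, -0.064, -0.01], [0, 0, 0], 0.09], [[-0.237, -0.08, -0.014], [0, 0, 0], 0.09]]}}

```text
time: 0.6
tool_pos: [0.3721, 0.3396, 0.2406]
tool_rot: [-3.141, -0.0, 2.802]
contact_force: [0.7, 0.9, -0.2]
opening: 0.0899
grip_force: 0.0
```

>>> {"api": "arm_command", "payload": {"moves": [[[-0.047, -0.016, 0], [0, 0, -0.1], 0.09], [[-0.095, -0.032, 0], [0, 0, -0.2], 0.09], [[-0.142, -0.048, 0], [0, 0, -0.3], 0.09], [[-0.19, -0.064, 0], [0, 0, -0.425], 0.09], [[-0.237, -0.08, 0], [0, 0, -0.425], 0.09]]}}

```text
time: 1.1
tool_pos: [0.5686, 0.1854, 0.2403]
tool_rot: [3.141, -0.001, -3.053]
contact_force: [1.5, 0.7, -0.5]
opening: 0.09
grip_force: 0.0
```

```bash
python3 -c "
from h import *
go(.589,.170,.24,3.227)
im,m=snap('wrist','w1')
print(-np.array(m['R']).T@m['t'],np.array(m['R'])[2],m['fx'])
print(proj(m,[.589,.17,.083]),proj(m,[.589,.17,.105]),proj(m,[.523,.1645,.063]))"
```

```text
t 1.1 pos [0.5686 0.1854 0.2403] rot [ 3.1414e+00 -7.0000e-04 -3.0531e+00] F [ 1.52  0.73 -0.46] T [0.076 0.019 0.022] op 0.09
shift [-0.0189 -0.0172  0.0002] turn [ 0.0002 -0.0007  0.0031]
[0.49115275 0.17861839 0.39747391] [ 0.28802181  0.02509813 -0.9572949 ] 353.67353681025435
[258.46200472 208.09920706] [257.19244971 215.52525428] [258.87025058 133.73159329]
```

View pics/w1.png

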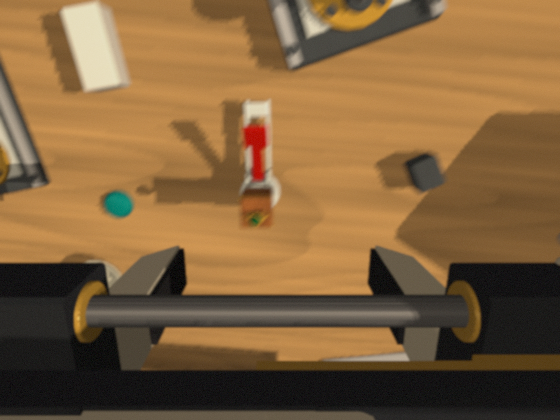

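The wrist picture shows the holder's block at (257,208), stone at (256,217) and red pad at (255,137), tail straight up the image. That agrees with the projections within 3 px, so I'm going down.

>>> {"api": "arm_command", "payload": {"moves": [[[-0.019, -0.017, 0.03], [0, 0, 0], 0.09], [[-0.019, -0.017, 0.06], [0, 0, 0], 0.09], [[-0.019, -0.017, 0.07], [0, 0, 0], 0.09], [[-0.019, -0.017, 0.07], [0, 0, 0], 0.09], [[-0.019, -0.017, 0.07], [0, 0, 0], 0.09]]}}

```text
time: 1.65
tool_pos: [0.588, 0.1724, 0.1719]
tool_rot: [3.141, 0.002, -3.056]
contact_force: [-0.6, 0.7, 0.8]
opening: 0.0904
grip_force: 0.0
```

```bash
python3 -c "
from h import *
go(.589,.170,.049,3.227)
im,m=snap('wrist','w2')
print(proj(m,[.589,.17,.083]),proj(m,[.589,.17,.105]),proj(m,[.523,.1645,.063]))
for dx in(-.015,.015):
  for dy in(-.015,.015):
    q=[.589+dx*.9964-dy*.085,.17+dx*.085+dy*.9964,.083]; print(proj(m,q).round(0))"
```

```text
t 1.65 pos [0.588  0.1724 0.1719] rot [ 3.1413e+00  1.5000e-03 -3.0556e+00] F [-0.55  0.69  0.83] T [ 0.02   0.011 -0.033] op 0.0904
shift [-0.0006 -0.0025  0.1229] turn [0.0003 0.0015 0.0006]
[273.5042729  211.64050193] [273.19516563 221.66420471] [273.78694046 116.84157349]
[253. 192.]
[294. 192.]
[253. 231.]
[294. 231.]
```

View pics/w2.png

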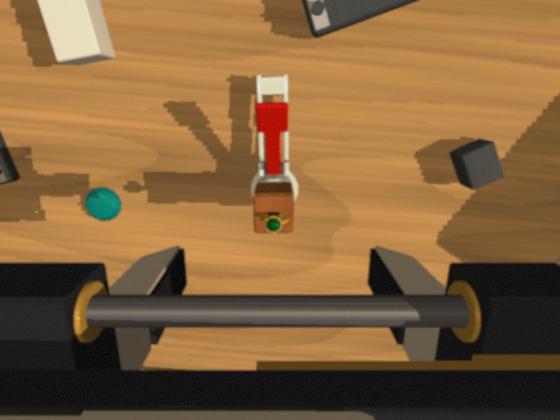

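Block top face spans (253–294, 194–233), within 2 px of prediction, so grip x ≈0.590. Descending and gripping.

>>> {"api": "arm_command", "payload": {"moves": [[[-0.002, -0.002, 0.035], [0, 0, 0], 0.09], [[-0.002, -0.002, 0.07], [0, 0, 0], 0.09], [[-0.002, -0.002, 0.1], [0, 0, 0], 0.09], [[-0.002, -0.002, 0.115], [0, 0, 0], 0.09], [[-0.002, -0.002, 0.123], [0, 0, 0], 0.09]]}}

```text
time: 2.2
tool_pos: [0.59, 0.1704, 0.0476]
tool_rot: [3.141, 0.0, -3.056]
contact_force: [0.1, 0.3, 0.3]
opening: 0.09
grip_force: 0.0
```

>>> {"api": "arm_command", "payload": {"moves": [[[0, 0, 0], [0, 0, 0], 0.09], [[0, 0, 0], [0, 0, 0], 0.05], [[0, 0, 0], [0, 0, 0], 0.035], [[0, 0, 0], [0, 0, 0], 0.02], [[0, 0, 0], [0, 0, 0], 0.02]], "squeeze": 25}}

```text
time: 2.7
tool_pos: [0.5903, 0.17, 0.0484]
tool_rot: [3.141, 0.001, -3.056]
contact_force: [-0.2, 0.7, 0.0]
opening: 0.0624
grip_force: 0.0
```

>>> {"api": "arm_command", "payload": {"moves": [[[0, 0, 0], [0, 0, 0], 0.02], [[0, 0, 0], [0, 0, 0], 0.02], [[0, 0, 0], [0, 0, 0], 0.02], [[0, 0, 0], [0, 0, 0], 0.02], [[0, 0, 0], [0, 0, 0], 0.02]]}}

```text
time: 3.2
tool_pos: [0.59, 0.1699, 0.0476]
tool_rot: [3.142, 0.0, -3.056]
contact_force: [0.8, -0.1, -0.0]
opening: 0.0298
grip_force: 24.8
```

>>> {"api": "arm_command", "payload": {"moves": [[[0, 0, -0.01], [0, 0, 0], 0.02], [[0, 0, -0.03], [0, 0, 0], 0.02], [[0, 0, -0.06], [0, 0, 0], 0.02], [[0, 0, -0.09], [0, 0, 0], 0.02], [[0, 0, -0.102], [0, 0, 0], 0.02]]}}

```text
time: 3.7
tool_pos: [0.591, 0.1701, 0.1527]
tool_rot: [3.141, 0.004, -3.056]
contact_force: [0.9, -0.1, -6.1]
opening: 0.0298
grip_force: 24.9
```

```bash
python3 -c "
from h import *
go(.5733,-.1233,.15,3.43)"
```

```text
t 3.7 pos [0.591  0.1701 0.1527] rot [ 3.1412  0.0042 -3.0563] F [ 0.89 -0.11 -6.09] T [ 0.096 -0.138 -0.03 ] op 0.0298
shift [ 0.0427 -0.2909  0.0024] turn [-1.000e-04  4.200e-03 -2.031e-01]
```

>>> {"api": "arm_command", "payload": {"moves": [[[0.006, -0.03, 0], [0, 0, -0.04], 0.02], [[0.012, -0.07, 0], [0, 0, -0.08], 0.02], [[0.018, -0.11, 0], [0, 0, -0.12], 0.02], [[0.024, -0.15, 0], [0, 0, -0.16], 0.02], [[0.03, -0.19, 0], [0, 0, -0.203], 0.02]]}}

```text
time: 4.2
tool_pos: [0.5752, -0.0233, 0.1487]
tool_rot: [3.141, -0.002, -2.851]
contact_force: [1.2, -0.0, -5.9]
opening: 0.03
grip_force: 24.9
```

```bash
python3 -c "
from h import *
go(.5733,-.1233,.15,3.43)"
```

```text
t 4.2 pos [ 0.5752 -0.0233  0.1487] rot [ 3.1406e+00 -1.7000e-03 -2.8515e+00] F [ 1.15 -0.04 -5.92] T [-0.004 -0.098  0.012] op 0.03
shift [ 0.0304 -0.0953 -0.0013] turn [ 0.001  -0.0017  0.0017]
```

>>> {"api": "arm_command", "payload": {"moves": [[[0.012, -0.035, 0], [0, 0, 0], 0.02], [[0.022, -0.07, 0], [0, 0, 0], 0.02], [[0.03, -0.095, 0], [0, 0, 0], 0.02], [[0.03, -0.095, 0], [0, 0, 0], 0.02], [[0.03, -0.095, 0], [0, 0, 0], 0.02]]}}

```text
time: 4.7
tool_pos: [0.5738, -0.1217, 0.1487]
tool_rot: [3.14, -0.001, -2.855]
contact_force: [-0.3, 1.1, -5.8]
opening: 0.0297
grip_force: 24.9
```

```bash
python3 -c "
from h import *
go(.5733,-.1233,.135,3.43)
im,m=snap('side','s2'); go(.5733,-.1233,.135,3.43)
wim,wm=snap('wrist','w3')
h=cv2.resize(im[130:290,200:360],None,fx=2.5,fy=2.5)
w=cv2.resize(wim[20:340,120:440],None,fx=1.25,fy=1.25)
cv2.imwrite('pics/j.png',np.hstack([h,w])[:,:,::-1])"
```

```text
t 4.7 pos [ 0.5738 -0.1217  0.1487] rot [ 3.1398e+00 -1.5000e-03 -2.8550e+00] F [-0.32  1.13 -5.84] T [ 0.076 -0.01  -0.026] op 0.0297
shift [ 0.0009 -0.0014  0.0137] turn [ 0.0017 -0.0015 -0.0018]
t 4.75 pos [ 0.5739 -0.1209  0.1488] rot [ 3.1400e+00 -1.3000e-03 -2.8536e+00] F [-0.51 -0.13 -4.63] T [0.138 0.021 0.002] op 0.03
shift [ 0.0012 -0.0021  0.0138] turn [ 0.0016 -0.0013 -0.0004]
```

View pics/j.png

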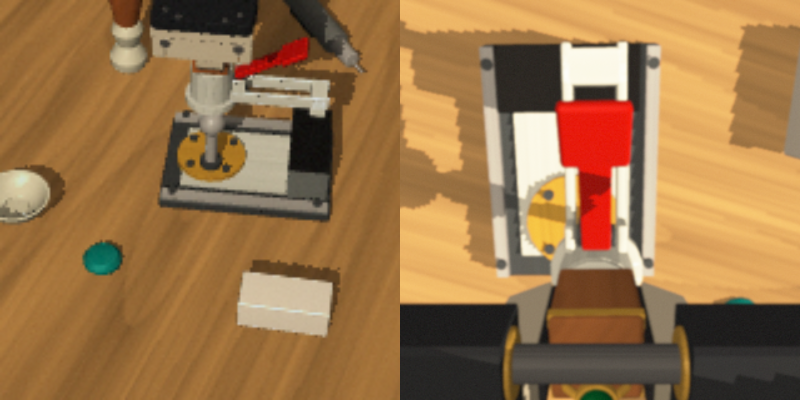

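The side crop shows the flange right above the ball, ball at crop (211,122). The wrist crop shows the tail lined up with the mount and over the rest. Lowering gently.

>>> {"api": "arm_command", "payload": {"moves": [[[0.001, -0.002, 0.005], [0, 0, 0], 0.02], [[0.001, -0.002, 0.01], [0, 0, 0], 0.02], [[0.001, -0.002, 0.014], [0, 0, 0], 0.02], [[0.001, -0.002, 0.015], [0, 0, 0], 0.02], [[0.001, -0.002, 0.015], [0, 0, 0], 0.02]]}}

```text
time: 5.3
tool_pos: [0.574, -0.1235, 0.1343]
tool_rot: [3.141, -0.0, -2.853]
contact_force: [-0.2, -0.4, -4.9]
opening: 0.0298
grip_force: 24.9
```

>>> {"api": "arm_command", "payload": {"moves": [[[0, 0, 0.001], [0, 0, 0], 0.02], [[0, 0, 0.002], [0, 0, 0], 0.02], [[0, 0, 0.003], [0, 0, 0], 0.02], [[0, 0, 0.004], [0, 0, 0], 0.02], [[0, 0, 0.004], [0, 0, 0], 0.02]]}}

```text
time: 5.8
tool_pos: [0.574, -0.1238, 0.1305]
tool_rot: [3.141, -0.0, -2.853]
contact_force: [0.3, 0.7, -6.1]
opening: 0.0298
grip_force: 24.9
```

```bash
python3 -c "
from h import *
go(.5733,-.1233,.098,3.43)"
```

```text
t 5.8 pos [ 0.574  -0.1238  0.1305] rot [ 3.1413e+00 -2.0000e-04 -2.8535e+00] F [ 0.25  0.66 -6.07] T [ 0.063 -0.076 -0.008] op 0.0298
shift [0.0005 0.0006 0.0325] turn [ 0.0003 -0.0002 -0.0003]
```

>>> {"api": "arm_command", "payload": {"moves": [[[0, 0, 0.001], [0, 0, 0], 0.02], [[0, 0, 0.002], [0, 0, 0], 0.02], [[0, 0, 0.003], [0, 0, 0], 0.02], [[0, 0, 0.003], [0, 0, 0], 0.02], [[0, 0, 0.003], [0, 0, 0], 0.02]]}}

```text
time: 6.3
tool_pos: [0.5741, -0.1237, 0.1276]
tool_rot: [3.141, -0.0, -2.853]
contact_force: [0.4, -0.1, -5.0]
opening: 0.0299
grip_force: 24.9
```

>>> {"api": "arm_command", "payload": {"moves": [[[0, 0, 0.001], [0, 0, 0], 0.02], [[0, 0, 0.002], [0, 0, 0], 0.02], [[0, 0, 0.003], [0, 0, 0], 0.02], [[0, 0, 0.003], [0, 0, 0], 0.02], [[0, 0, 0.003], [0, 0, 0], 0.02]]}}

```text
time: 6.8
tool_pos: [0.5741, -0.1237, 0.1246]
tool_rot: [3.141, -0.0, -2.853]
contact_force: [-0.3, 0.1, -6.3]
opening: 0.03
grip_force: 24.9
```

```bash
python3 -c "
from h import *
go(.5733,-.1233,.098,3.43)"
```

```text
t 6.8 pos [ 0.5741 -0.1237  0.1246] rot [ 3.1414 -0.     -2.8534] F [-0.32  0.08 -6.33] T [ 0.051 -0.017 -0.077] op 0.03
shift [0.0006 0.0006 0.0266] turn [ 0.0002 -0.     -0.0003]
```

>>> {"api": "arm_command", "payload": {"moves": [[[0, 0, 0.001], [0, 0, 0], 0.02], [[0, 0, 0.0015], [0, 0, 0], 0.02], [[0, 0, 0.002], [0, 0, 0], 0.02], [[0, 0, 0.002], [0, 0, 0], 0.02], [[0, 0, 0.002], [0, 0, 0], 0.02]]}}

```text
time: 7.3
tool_pos: [0.5741, -0.1238, 0.1226]
tool_rot: [3.142, 0.0, -2.853]
contact_force: [0.2, -0.1, -5.2]
opening: 0.03
grip_force: 24.9
```

>>> {"api": "arm_command", "payload": {"moves": [[[0, 0, 0.001], [0, 0, 0], 0.02], [[0, 0, 0.0015], [0, 0, 0], 0.02], [[0, 0, 0.002], [0, 0, 0], 0.02], [[0, 0, 0.002], [0, 0, 0], 0.02], [[0, 0, 0.002], [0, 0, 0], 0.02]]}}

```text
time: 7.8
tool_pos: [0.5741, -0.1238, 0.1206]
tool_rot: [3.142, 0.0, -2.853]
contact_force: [-0.1, -0.4, -4.8]
opening: 0.03
grip_force: 24.9
```

```bash
python3 -c "
from h import *
go(.5733,-.1233,.098,3.43)"
```

```text
t 7.8 pos [ 0.5741 -0.1238  0.1206] rot [ 3.1415e+00  1.0000e-04 -2.8534e+00] F [-0.07 -0.42 -4.85] T [ 0.056 -0.037  0.023] op 0.03
shift [0.0006 0.0007 0.0226] turn [ 0.0001  0.0001 -0.0002]
```

>>> {"api": "arm_command", "payload": {"moves": [[[0, 0, 0.001], [0, 0, 0], 0.02], [[0, 0, 0.0015], [0, 0, 0], 0.02], [[0, 0, 0.002], [0, 0, 0], 0.02], [[0, 0, 0.002], [0, 0, 0], 0.02], [[0, 0, 0.002], [0, 0, 0], 0.02]]}}

```text
time: 8.3
tool_pos: [0.5741, -0.1238, 0.1186]
tool_rot: [3.142, 0.0, -2.853]
contact_force: [-0.1, 0.1, -4.9]
opening: 0.0298
grip_force: 24.9
```

>>> {"api": "arm_command", "payload": {"moves": [[[0, 0, 0.001], [0, 0, 0], 0.02], [[0, 0, 0.0015], [0, 0, 0], 0.02], [[0, 0, 0.002], [0, 0, 0], 0.02], [[0, 0, 0.002], [0, 0, 0], 0.02], [[0, 0, 0.002], [0, 0, 0], 0.02]]}}

```text
time: 8.8
tool_pos: [0.5741, -0.1237, 0.1166]
tool_rot: [3.142, 0.0, -2.853]
contact_force: [-0.9, 0.5, -5.5]
opening: 0.0301
grip_force: 24.9
```

```bash
python3 -c "
from h import *
go(.5733,-.1233,.098,3.43)"
```

```text
t 8.8 pos [ 0.5741 -0.1237  0.1166] rot [ 3.1415  0.     -2.8534] F [-0.9   0.47 -5.54] T [ 0.111 -0.052 -0.014] op 0.0301
shift [0.0006 0.0006 0.0186] turn [ 0.0001  0.     -0.0002]
```

The mouth is now below 71 mm with no push, so the ball is inside the bore. Continuing.

>>> {"api": "arm_command", "payload": {"moves": [[[0, 0, 0.0015], [0, 0, 0], 0.02], [[0, 0, 0.003], [0, 0, 0], 0.02], [[0, 0, 0.0045], [0, 0, 0], 0.02], [[0, 0, 0.006], [0, 0, 0], 0.02], [[0, 0, 0.006], [0, 0, 0], 0.02]]}}

```text
time: 9.3
tool_pos: [0.5739, -0.1237, 0.1103]
tool_rot: [3.141, -0.0, -2.853]
contact_force: [-0.1, 0.1, -5.3]
opening: 0.0298
grip_force: 24.9
```

>>> {"api": "arm_command", "payload": {"moves": [[[0, 0, 0.0015], [0, 0, 0], 0.02], [[0, 0, 0.003], [0, 0, 0], 0.02], [[0, 0, 0.0045], [0, 0, 0], 0.02], [[0, 0, 0.006], [0, 0, 0], 0.02], [[0, 0, 0.006], [0, 0, 0], 0.02]]}}

```text
time: 9.8
tool_pos: [0.5739, -0.1237, 0.1043]
tool_rot: [3.141, -0.0, -2.853]
contact_force: [0.4, 1.4, -4.1]
opening: 0.0301
grip_force: 24.9
```

>>> {"api": "arm_command", "payload": {"moves": [[[0, 0, 0.001], [0, 0, 0], 0.02], [[0, 0, 0.002], [0, 0, 0], 0.02], [[0, 0, 0.003], [0, 0, 0], 0.02], [[0, 0, 0.004], [0, 0, 0], 0.02], [[0, 0, 0.004], [0, 0, 0], 0.02]]}}

```text
time: 10.3
tool_pos: [0.574, -0.1237, 0.1004]
tool_rot: [3.141, -0.0, -2.853]
contact_force: [0.1, 0.1, -5.9]
opening: 0.03
grip_force: 24.9
```

```bash
python3 -c "
from h import *
go(.5733,-.1233,.098,3.43)"
```

```text
t 10.3 pos [ 0.574  -0.1237  0.1004] rot [ 3.1413e+00 -2.0000e-04 -2.8534e+00] F [ 0.07  0.15 -5.91] T [ 0.028 -0.04   0.006] op 0.03
shift [0.0006 0.0006 0.0024] turn [ 0.0003 -0.0002 -0.0002]
```

>>> {"api": "arm_command", "payload": {"moves": [[[0, 0, 0.0005], [0, 0, 0], 0.02], [[0, 0, 0.001], [0, 0, 0], 0.02], [[0, 0, 0.0015], [0, 0, 0], 0.02], [[0, 0, 0.0015], [0, 0, 0], 0.02], [[0, 0, 0.0015], [0, 0, 0], 0.02]]}}

```text
time: 10.8
tool_pos: [0.5741, -0.1238, 0.0991]
tool_rot: [3.142, 0.0, -2.853]
contact_force: [-0.1, 0.6, -4.8]
opening: 0.0298
grip_force: 24.9
```

>>> {"api": "arm_command", "payload": {"moves": [[[0, 0, 0.0003], [0, 0, 0], 0.02], [[0, 0, 0.0006], [0, 0, 0], 0.02], [[0, 0, 0.0008], [0, 0, 0], 0.02], [[0, 0, 0.0008], [0, 0, 0], 0.02], [[0, 0, 0.0008], [0, 0, 0], 0.02]]}}

```text
time: 11.3
tool_pos: [0.5741, -0.1238, 0.0983]
tool_rot: [3.142, 0.0, -2.853]
contact_force: [0.4, 0.7, -4.7]
opening: 0.03
grip_force: 24.9
```

>>> {"api": "arm_command", "payload": {"moves": [[[0, 0, 0.0003], [0, 0, 0], 0.02], [[0, 0, 0.0005], [0, 0, 0], 0.02], [[0, 0, 0.0005], [0, 0, 0], 0.02], [[0, 0, 0.0005], [0, 0, 0], 0.02], [[0, 0, 0.0005], [0, 0, 0], 0.02]]}}

```text
time: 11.8
tool_pos: [0.5741, -0.1238, 0.0978]
tool_rot: [3.142, 0.0, -2.853]
contact_force: [0.4, 0.3, -5.1]
opening: 0.03
grip_force: 24.9
```

>>> {"api": "arm_command", "payload": {"moves": [[[0, 0, 0.0003], [0, 0, 0], 0.02], [[0, 0, 0.0005], [0, 0, 0], 0.02], [[0, 0, 0.0005], [0, 0, 0], 0.02], [[0, 0, 0.0005], [0, 0, 0], 0.02], [[0, 0, 0.0005], [0, 0, 0], 0.02]]}}

```text
time: 12.3
tool_pos: [0.5743, -0.1238, 0.0976]
tool_rot: [-3.141, 0.0, -2.853]
contact_force: [0.3, -0.4, -2.4]
opening: 0.0296
grip_force: 24.9
```

>>> {"api": "arm_command", "payload": {"moves": [[[0, 0, 0.0003], [0, 0, 0], 0.02], [[0, 0, 0.0003], [0, 0, 0], 0.02], [[0, 0, 0.0003], [0, 0, 0], 0.02], [[0, 0, 0.0003], [0, 0, 0], 0.02], [[0, 0, 0.0003], [0, 0, 0], 0.02]]}}

```text
time: 12.8
tool_pos: [0.5744, -0.1238, 0.0974]
tool_rot: [-3.141, 0.001, -2.853]
contact_force: [1.1, 2.0, 1.7]
opening: 0.0298
grip_force: 24.9
```

```bash
python3 -c "
from h import *
go(.5733,-.1233,.098,3.43)"
```

```text
t 12.8 pos [ 0.5744 -0.1238  0.0974] rot [-3.1413e+00  8.0000e-04 -2.8534e+00] F [1.08 2.04 1.72] T [ 0.232  0.241 -0.   ] op 0.0298
shift [ 0.0009  0.0008 -0.0006] turn [-0.0003  0.0008 -0.0002]
```

Force turned up by about 7 N at mouth ≈50 mm, so the socket is home. Releasing.

>>> {"api": "arm_command", "payload": {"moves": [[[0, 0, 0], [0, 0, 0], 0.035], [[0, 0, 0], [0, 0, 0], 0.045], [[0, 0, 0], [0, 0, 0], 0.06], [[0, 0, 0], [0, 0, 0], 0.075], [[0, 0, 0], [0, 0, 0], 0.075]]}}

```text
time: 13.3
tool_pos: [0.5741, -0.1238, 0.097]
tool_rot: [3.142, 0.0, -2.853]
contact_force: [-0.1, 0.3, 0.3]
opening: 0.0624
grip_force: 0.0
```

>>> {"api": "arm_command", "payload": {"moves": [[[0, 0, -0.005], [0, 0, 0], 0.075], [[0, 0, -0.02], [0, 0, 0], 0.075], [[0, 0, -0.05], [0, 0, 0], 0.075], [[0, 0, -0.09], [0, 0, 0], 0.075], [[0, 0, -0.11], [0, 0, 0], 0.075]]}}

```text
time: 13.8
tool_pos: [0.5752, -0.1241, 0.2109]
tool_rot: [-3.139, 0.004, -2.853]
contact_force: [0.8, -0.5, 0.2]
opening: 0.0754
grip_force: 0.0
```

>>> {"api": "arm_command", "payload": {"moves": [[[0.02, 0, 0], [0, 0, 0], 0.04], [[0.04, 0, 0], [0, 0, 0], 0.0], [[0.06, 0, 0], [0, 0, 0], 0.0], [[0.073, 0, 0], [0, 0, 0], 0.0], [[0.073, 0, 0], [0, 0, 0], 0.0]]}}

```text
time: 14.3
tool_pos: [0.5031, -0.1448, 0.2077]
tool_rot: [-3.141, 0.0, -2.854]
contact_force: [0.2, 0.0, 0.0]
opening: 0.0394
grip_force: 0.0
```

```bash
python3 -c "
from h import *
c=np.array([.5743,-.1238]);u=-np.array([np.cos(.288),np.sin(.288)])
p=c+.073*u
go(p[0],p[1],.125,3.43)
im,m=snap('side','s4')
wim,wm=snap('wrist','w4')
h=cv2.resize(im[130:290,200:360],None,fx=2.5,fy=2.5)
w=cv2.resize(wim[20:340,120:440],None,fx=1.25,fy=1.25)
cv2.imwrite('pics/j4.png',np.hstack([h,w])[:,:,::-1])
P=c+.064*u
print('padproj',(proj(m,[*P,.113])-[200,130])*2.5,(proj(wm,[*P,.113])-[120,20])*1.25+[400,0])
print('stone',(proj(m,[*c,.155])-[200,130])*2.5,(proj(wm,[*c,.155])-[120,20])*1.25+[400,0])"
```

```text
t 14.3 pos [ 0.5031 -0.1448  0.2077] rot [-3.1414e+00  1.0000e-04 -2.8545e+00] F [0.19 0.03 0.01] T [ 0.068  0.05  -0.002] op 0.0394
shift [-0.0013 -0.      0.0827] turn [-0.0002  0.0001 -0.0013]
padproj [286.18069395  91.75150724] [596.60378052 250.21510335]
stone [212.7429424   47.12335452] [596.62106452 384.43741231]
```

View pics/j4.png

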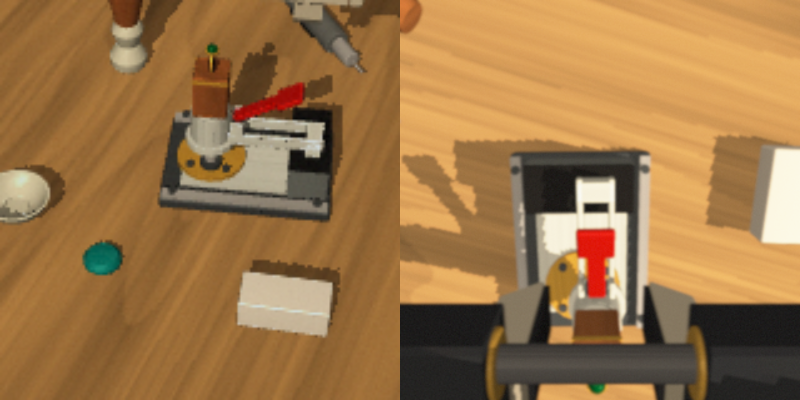

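The holder is sitting home: stone at crop (212,48), red pad at (595,245), both at the predicted pixels, lever up. Now pressing the lever.

>>> {"api": "arm_command", "payload": {"moves": [[[-0.001, 0, 0.01], [0, 0, 0], 0.0], [[-0.001, 0, 0.03], [0, 0, 0], 0.0], [[-0.001, 0, 0.05], [0, 0, 0], 0.0], [[-0.001, 0, 0.07], [0, 0, 0], 0.0], [[-0.001, 0, 0.078], [0, 0, 0], 0.0]], "squeeze": 10}}

```text
time: 14.9
tool_pos: [0.5044, -0.1434, 0.1264]
tool_rot: [3.139, -0.003, -2.853]
contact_force: [0.6, -0.1, 0.7]
opening: 0.0005
grip_force: 0.0
```

>>> {"api": "arm_command", "payload": {"moves": [[[0, 0, 0.002], [0, 0, 0], 0.0], [[0, 0, 0.004], [0, 0, 0], 0.0], [[0, 0, 0.006], [0, 0, 0], 0.0], [[0, 0, 0.008], [0, 0, 0], 0.0], [[0, 0, 0.01], [0, 0, 0], 0.0]]}}

```text
time: 15.4
tool_pos: [0.5053, -0.1443, 0.1194]
tool_rot: [-3.141, 0.001, -2.853]
contact_force: [-0.3, -0.3, 0.6]
opening: 0.0004
grip_force: 0.0
```

>>> {"api": "arm_command", "payload": {"moves": [[[0, 0, 0.002], [0, 0, 0], 0.0], [[0, 0, 0.004], [0, 0, 0], 0.0], [[0, 0, 0.006], [0, 0, 0], 0.0], [[0, 0, 0.008], [0, 0, 0], 0.0], [[0, 0, 0.01], [0, 0, 0], 0.0]]}}

```text
time: 15.9
tool_pos: [0.5044, -0.1447, 0.1095]
tool_rot: [-3.141, -0.001, -2.853]
contact_force: [-4.0, -1.2, 6.2]
opening: 0.0006
grip_force: 3.2
```

>>> {"api": "arm_command", "payload": {"moves": [[[0, 0, 0.002], [0, 0, 0], 0.0], [[0, 0, 0.004], [0, 0, 0], 0.0], [[0, 0, 0.006], [0, 0, 0], 0.0], [[0, 0, 0.008], [0, 0, 0], 0.0], [[0, 0, 0.01], [0, 0, 0], 0.0]]}}

```text
time: 16.4
tool_pos: [0.5052, -0.1444, 0.0992]
tool_rot: [-3.141, 0.0, -2.853]
contact_force: [-0.8, -0.5, 3.9]
opening: 0.0006
grip_force: 1.9
```

>>> {"api": "arm_command", "payload": {"moves": [[[0, 0, 0.002], [0, 0, 0], 0.0], [[0, 0, 0.004], [0, 0, 0], 0.0], [[0, 0, 0.006], [0, 0, 0], 0.0], [[0, 0, 0.008], [0, 0, 0], 0.0], [[0, 0, 0.01], [0, 0, 0], 0.0]]}}

```text
time: 16.9
tool_pos: [0.5049, -0.1442, 0.0888]
tool_rot: [3.141, -0.0, -2.853]
contact_force: [-2.7, -1.1, 3.1]
opening: 0.0002
grip_force: 2.0
```

>>> {"api": "arm_command", "payload": {"moves": [[[0, 0, 0.001], [0, 0, 0], 0.0], [[0, 0, 0.002], [0, 0, 0], 0.0], [[0, 0, 0.003], [0, 0, 0], 0.0], [[0, 0, 0.003], [0, 0, 0], 0.0], [[0, 0, 0.003], [0, 0, 0], 0.0]]}}

```text
time: 17.4
tool_pos: [0.5052, -0.1441, 0.0859]
tool_rot: [3.141, 0.0, -2.853]
contact_force: [0.2, 0.0, 1.7]
opening: 0.0004
grip_force: 0.7
```

>>> {"api": "arm_command", "payload": {"moves": [[[0, 0, 0.0005], [0, 0, 0], 0.0], [[0, 0, 0.001], [0, 0, 0], 0.0], [[0, 0, 0.0015], [0, 0, 0], 0.0], [[0, 0, 0.0015], [0, 0, 0], 0.0], [[0, 0, 0.0015], [0, 0, 0], 0.0]]}}

```text
time: 17.9
tool_pos: [0.505, -0.1442, 0.0845]
tool_rot: [3.141, -0.0, -2.853]
contact_force: [-2.6, -0.1, 4.1]
opening: 0.0009
grip_force: 1.8
```

>>> {"api": "arm_command", "payload": {"moves": [[[0, 0, 0.0002], [0, 0, 0], 0.0], [[0, 0, 0.0005], [0, 0, 0], 0.0], [[0, 0, 0.0005], [0, 0, 0], 0.0], [[0, 0, 0.0005], [0, 0, 0], 0.0], [[0, 0, 0.0005], [0, 0, 0], 0.0]]}}

```text
time: 18.4
tool_pos: [0.505, -0.1442, 0.0841]
tool_rot: [3.141, -0.0, -2.853]
contact_force: [-2.9, 0.2, 5.4]
opening: 0.0004
grip_force: 2.6
```

>>> {"api": "arm_command", "payload": {"moves": [[[0, 0, 0.0003], [0, 0, 0], 0.0], [[0, 0, 0.0006], [0, 0, 0], 0.0], [[0, 0, 0.0006], [0, 0, 0], 0.0], [[0, 0, 0.0006], [0, 0, 0], 0.0], [[0, 0, 0.0006], [0, 0, 0], 0.0]]}}

```text
time: 18.9
tool_pos: [0.505, -0.1443, 0.084]
tool_rot: [-3.141, 0.0, -2.853]
contact_force: [-3.9, 0.3, 9.3]
opening: 0.0005
grip_force: 4.6
```

>>> {"api": "arm_command", "payload": {"moves": [[[0, 0, 0.0002], [0, 0, 0], 0.0], [[0, 0, 0.0005], [0, 0, 0], 0.0], [[0, 0, 0.0005], [0, 0, 0], 0.0], [[0, 0, 0.0005], [0, 0, 0], 0.0], [[0, 0, 0.0005], [0, 0, 0], 0.0]]}}

```text
time: 19.4
tool_pos: [0.505, -0.1443, 0.0839]
tool_rot: [-3.141, 0.0, -2.853]
contact_force: [-5.9, 0.5, 13.2]
opening: 0.0005
grip_force: 6.2
```

The lever is firm at z 0.084, which is the expected full-down height. Letting go, backing off and checking.

>>> {"api": "arm_command", "payload": {"moves": [[[0, 0, -0.003], [0, 0, 0], 0.0], [[0, 0, -0.02], [0, 0, 0], 0.0], [[0, 0, -0.05], [0, 0, 0], 0.0], [[0, 0, -0.09], [0, 0, 0], 0.0], [[0, 0, -0.12], [0, 0, 0], 0.0]]}}

```text
time: 19.9
tool_pos: [0.5057, -0.1443, 0.2047]
tool_rot: [-3.141, 0.002, -2.853]
contact_force: [0.3, -0.4, -0.2]
opening: 0.0006
grip_force: 0.0
```

>>> {"api": "arm_command", "payload": {"moves": [[[0.02, 0, 0], [0, 0, 0], 0.0], [[0.04, 0, 0], [0, 0, 0], 0.0], [[0.05, 0, 0], [0, 0, 0], 0.0], [[0.05, 0, 0], [0, 0, 0], 0.0], [[0.05, 0, 0], [0, 0, 0], 0.0]]}}

```text
time: 20.4
tool_pos: [0.4577, -0.1585, 0.2029]
tool_rot: [-3.142, 0.001, -2.854]
contact_force: [-0.5, -0.2, -0.3]
opening: 0.0008
grip_force: 0.0
```

```bash
python3 -c "
from h import *
c=np.array([.5743,-.1238]);u=-np.array([np.cos(.288),np.sin(.288)])
im,m=snap('side','s5')
h=cv2.resize(im[130:250,200:360],None,fx=5,fy=5,interpolation=cv2.INTER_CUBIC)
cv2.imwrite('pics/j5.png',h[:,:,::-1])
for d,z in((.079,.084),(0,.155)): print((proj(m,[*(c+d*u),z])-[200,130])*5)"
```

```text
[602.17981265 236.39811552]
[425.4858848   94.24670904]
```

View pics/j5.png

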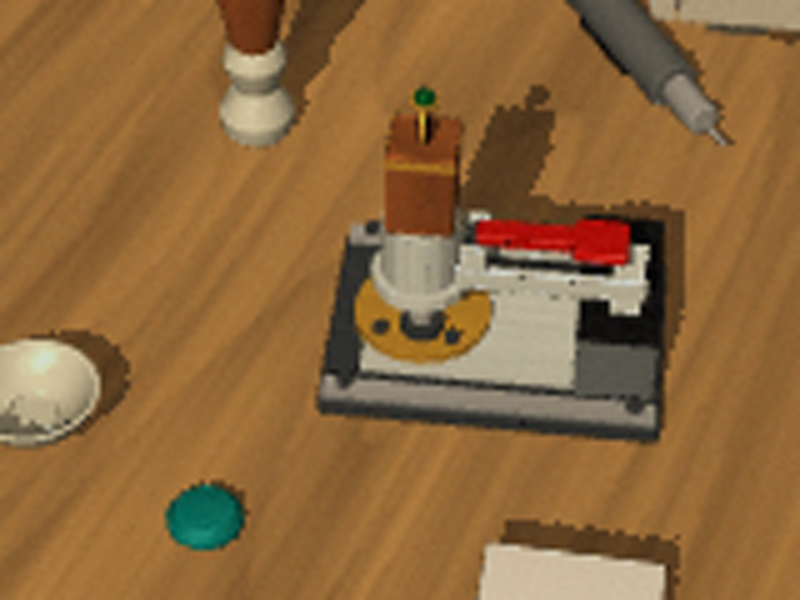

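The crop shows the lever down and level, pad at (602,240) against a predicted (602,236), and the holder seated with its stone at (425,97). Handing in.

```bash
python3 -c "
from cell import robot
print(robot.hand_in())"
```

```text
the job is handed in; nothing more can be done
None
```

The holder is fully home on the ball with its tail on the rest, the red latch lever is pressed down to its stop and released, and the job was handed in at about 20 s of the 72 s allowed (no verdict was returned).

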